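# Find the keyway and hold the die collar home

### The job

Fit the larger of the two knurled steel die collars on the upright spindle of the setting stand: put it over the spindle, open end down as it stands, and turn it until its hidden keyways drop over the cross pin. Then push it fully home against the spring ring and keep holding it there so that I can put in the locking screw: finish while still holding the collar pushed home, do not let go. Leave the small collar, the snap pot and the tape measure where they are.

Things in the scene. Friction and masses are not known exactly. Their poses are not given: they have to be found in the camera images.
- big_collar: the larger collar, the one to fit: plain steel cylinder, knurled side, 52 mm across, 50 mm high, about 0.18 kg, closed top carrying a small raised die (18 mm across, 6 mm high), open underneath; stands upright on the table, open end down. Origin: centre of its open underside, z up along its axis
- collar_mouth (a point): same point as the larger collar's origin, the mouth of its bore: 26 mm bore, 38 mm deep at the ribs (44 mm in the middle), with four keyways 11 mm wide, 90 degrees apart, running up from the mouth. They cannot be seen from outside; find them by turning: pressed lightly on the pin the collar drops when a keyway pair is within about 0.15 rad of it. A quarter turn at most, either way
- small_collar: the smaller collar, not wanted, leave it: same look, 40 mm across, 36 mm high plus a 6 mm die; origin at the centre of its underside, z up. The two collars swap places from start to start
- stand_foot (a point): centre of the underside of the fixed setting stand, on the table and on the spindle's axis, z up: dark steel plate 104 x 86 x 12 mm (x, y, z of this frame) with four bolt heads 4 mm high, a round boss 60 mm across up to 24 mm above the table, and the upright steel spindle: 23 mm across, top 66 mm above the table, its top 8 mm coned to 10 mm across
- pin_top (a point): on the spindle's axis, 48 mm above the table: level of the upper side of the cross pin, 6 mm thick and 36 mm long, level through the spindle; it points in a different direction each start, unrelated to this frame. The collar's underside is 48 mm above the table while it sits on the pin, 34 mm once dropped onto the spring ring, 26 mm when fully home
- thrust_ring (a joint): how far the spring ring round the foot of the spindle is pressed down, in m: 0 free (ring top 34 mm above the table), 0.008 fully home against its stop; it springs back. It takes 3.5 N to start it and about 9 N to reach the stop (the collar's own weight of 1.8 N does not move it). The ring is 48 mm across, 30 mm inside
- snap_pot: flat white lidded pot, 69 mm across, 31 mm high, loose bystander; origin at the centre of its underside
- tape_measure: green tape measure, 64 x 80 x 25 mm, loose bystander; origin at the centre of its underside

How it is judged:
By the outcome, as a careful person would: the job done as asked, in the order asked, and still so for the second after the job is handed in, while the arm keeps its last pose, push and grip.
It also fails if it takes over 45 s, if anything falls off the work surface, if the arm or the gripper's body presses on something with over 40 N, if the wrist force passes 120 N, or if a joint passes its speed limit or range.

### The arm

A 7-joint arm with a two-finger parallel gripper is mounted at the origin on a cart in front of the work surface, level with it; the furniture and walls round the work are solid. World frame = base frame: x ahead of the robot, y to its left, z up, the work surface at z = 0. Lengths are in m, angles in rad, forces in N, time in s.
With the tool pointing down it reaches from about 0.425 to 0.925 m from the base axis. Payload 6.8 kg.
Tool frame: the origin (TCP) lies on the front face of the gripper's body, between the roots of the fingers; the fingertips stand 73 mm ahead of it and the grasp point (between the pads) lies 54 mm ahead of it (env.nose_length is the distance from the TCP to the fingertips, in m); z points along the fingers, y is the direction in which the jaws open and shut (so a half turn about z gives the same grasp; the last joint's range is limited). The gripper opens to 85 mm and grips with 20 to 120 N. Pads are 22 mm wide; open, the fingers measure 114 mm over their backs; the gripper's body (76 mm by 85 mm) begins 54 mm behind the grasp point. The pads swing forward as they close: fully open they stand 13 mm farther back than shut.
Start: joints at [1.122, 0.477, 0.022, 1.555, -0.011, 1.109, -0.083], TCP at [0.226, -0.636, 0.304] pointing down, gripper open.
Joint ranges: [-2.96, 2.96], [-0.34, 2.1], [-1.41, 1.46], [0.24, 2.44], [-1.37, 4.51], [0.17, 1.92], [-2.96, 2.96]. Speed limits (rad/s): [2.39, 2.39, 3.14, 3.14, 3.14, 3.14, 3.14].

### API

Orientations are given as a unit quaternion [w, x, y, z].
In Python, from cell import env, kin, camera, calibration, job gives the robot as it stands. The module is installed in compiled form; this text tells all that it offers. Calls block until the motion is done:
- env.reach(position, orientation): joint-space move of the TCP to a pose.
- env.movel(position, velocity=0.15, rot=None, stop_force=None): straight line of the TCP; rot=None keeps the orientation; velocity is the mean speed in m/s. With stop_force (N) it stops when the force on the tool has changed by that much, and returns True; else False.
- env.goto_joints(angles): joint-space move.
- env.grip(opening, f_grip=None): finger opening in m; f_grip is the grip in N (None keeps the last); returns when the fingers have stopped.
- env.dwell(seconds).
- kin.inverse_kinematics(position, orientation): joint angles nearest the present ones, or None.
- env.get_state(): the state.
- camera(name): name is "scene" or "top"; returns (picture, depth): 420x560x3 uint8, blue, green, red; 420x560 float32, m along the optical axis (not along the pixel's ray), 0 where there is no reading.
- calibration(name): a dict with "fx", "fy", "cx", "cy" (pixels), "rvec" (rotation vector, rad) and "tvec" (3), from world to camera coordinates, as OpenCV has them. Camera axes: x right, y down, z forward; pixel columns grow to the right and rows downward; lengths in m; the calibration is good to about 2 mm. A picture is of the moment at which its call begins. calibration takes no time and is no camera call.
A pose or a line that the arm cannot do raises env.PlanningError and nothing moves.
- job.job_done(): hands the job in, once; it reports no verdict.
The state is a dict: "time": time; "qpos": joint angles; "joint_velocities": joint speeds; "joint_torque": joint torques, N m; "tcp_pos": TCP position; "orientation": TCP orientation; "force": force on the tool from outside, world axes, zero at the start; "torque": the same for the moment, N m; "opening": finger opening in m.
Only numpy, scipy, OpenCV 4.12 (cv2) and the standard library are available. Lean on these libraries where they do the work, as an engineer would, in place of code of your own. Each camera call takes 0.05 s, during which the arm holds its last target.

## Working session

There is one attempt and no reset: what is moved stays moved. The work goes in short steps, each a Python script; the robot and the scene stay as the last script left them, time stands still between calls to the robot, and variables do not carry over. Pictures are saved under pics/ and viewed, and the job is handed in when it is done.

```bash
mkdir -p pics; python3 - <<'E'
from cell import env,kin,camera,calibration,job
import cv2,numpy as np
for n in("scene","top"):
    p,d=camera(n); cv2.imwrite(f"pics/{n}0.png",p); np.save(f"pics/{n}0.npy",d)
    print(n,calibration(n),d.min(),d.max())
s=env.get_state();print(s['time'],s['tcp_pos'],s['orientation'],s['force'],s['opening'],env.nose_length)
E
```

```text
scene {'fx': 414.1900296507334, 'fy': 414.1900296507334, 'cx': 273.4194750426472, 'cy': 210.1059369026977, 'rvec': array([ 0.91292305, -2.34689243,  1.22181618]), 'tvec': array([0.52643614, 0.14542315, 0.76771919])} 0.0 2.7379925
top {'fx': 478.21377408520203, 'fy': 478.21377408520203, 'cx': 282.3537950744028, 'cy': 202.3999153941739, 'rvec': array([ 2.15403973, -2.10539892,  0.17609146]), 'tvec': array([0.210971  , 0.51354013, 0.93646197])} 0.0 1.884504
0.1 [ 0.22545723 -0.6357977   0.30301868] [-7.93666825e-04  9.85514819e-01  1.69587349e-01 -2.07993896e-04] [0.8828823  0.14341307 0.25728189] 0.08521961548068362 0.0726
```

View pics/scene0.png

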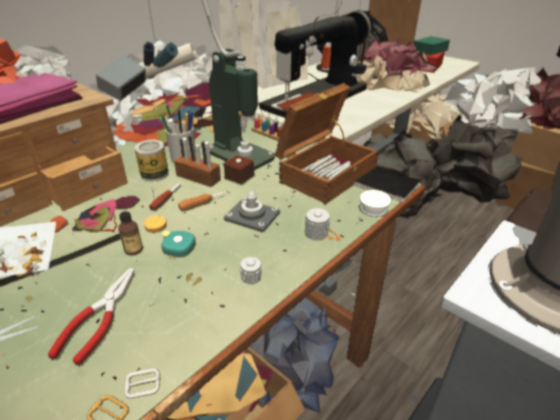

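View pics/top0.png

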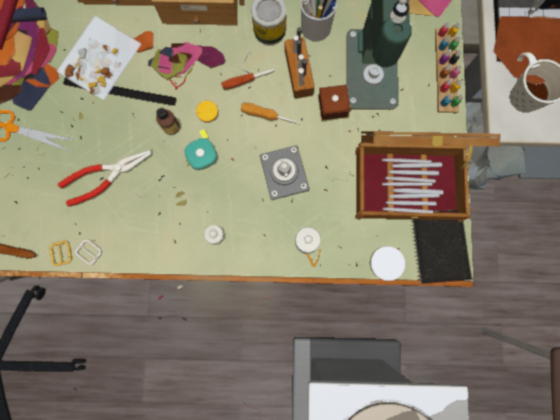

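The big collar is at about (308,240) in the top picture, the small one at (214,235), the stand's spindle at (285,168), the pot at (388,263) and the tape at (200,153). Next I measure them from the depth.

```bash
cat > h.py <<'E'
import cv2,numpy as np
from cell import env,kin,camera,calibration,job
def cloud(d,n):
    c=calibration(n);R=cv2.Rodrigues(c['rvec'])[0];t=np.array(c['tvec'])
    v,u=np.mgrid[:d.shape[0],:d.shape[1]]
    P=np.stack([(u-c['cx'])/c['fx']*d,(v-c['cy'])/c['fy']*d,d],-1)
    return (P-t)@R
def at_z(n,u,v,z):
    c=calibration(n);R=cv2.Rodrigues(c['rvec'])[0];t=np.array(c['tvec'])
    o=-R.T@t;r=R.T@np.array([(u-c['cx'])/c['fx'],(v-c['cy'])/c['fy'],1]);return o+r*(z-o[2])/r[2]
def proj(n,p):
    c=calibration(n);return cv2.projectPoints(np.array(p,float).reshape(-1,3),c['rvec'],c['tvec'],np.array([[c['fx'],0,c['cx']],[0,c['fy'],c['cy']],[0,0,1.]]),None)[0].reshape(-1,2)
E
python3 - <<'E'
from h import *
np.set_printoptions(precision=4,suppress=True)
for n in("top","scene"):
    P=cloud(np.load(f"pics/{n}0.npy"),n)
    seeds={'top':dict(big=(308,240,.05),small=(214,235,.036),spin=(285,168,.066),pot=(388,263,.031),tape=(200,153,.025)),
     'scene':dict(big=(317,215,.05),small=(250,265,.036),spin=(252,198,.066),pot=(375,202,.031),tape=(178,243,.025))}[n]
    for k,(u,v,z) in seeds.items():
        c=at_z(n,u,v,z)
        m=(np.linalg.norm(P[...,:2]-c[:2],axis=-1)<.06)
        Q=P[m]; print(n,k,'seed',c,'zq',np.percentile(Q[:,2],[5,50,90,99]))
        for lo,hi in((z-.004,z+.003),(z+.003,z+.009)):
            q=Q[(Q[:,2]>lo)&(Q[:,2]<hi)]
            if len(q)>3:
                print('   ',lo,len(q),'mean',q.mean(0),'bbox',q.min(0)[:2],q.max(0)[:2],'mid',(q.min(0)+q.max(0))[:2]/2)
p,_=camera("top");
a=cv2.resize(p[130:270,190:340],None,fx=5,fy=5,interpolation=cv2.INTER_CUBIC);cv2.imwrite("pics/topz.png",a[:600])
p,_=camera("scene");
a=cv2.resize(p[180:280,220:350],None,fx=6,fy=6,interpolation=cv2.INTER_CUBIC);cv2.imwrite("pics/scz.png",a[:600])
E
```

```text
top big seed [0.4321 0.1693 0.05  ] zq [-0.003   0.0004  0.0498  0.0551]
    0.046 406 mean [0.4332 0.1699 0.0497] bbox [0.4099 0.1451] [0.4568 0.1935] mid [0.4334 0.1693]
    0.053000000000000005 59 mean [0.4336 0.1702 0.0549] bbox [0.4135 0.1493] [0.4559 0.1934] mid [0.4347 0.1714]
top small seed [0.4392 0.3609 0.036 ] zq [-0.0031  0.0002  0.0335  0.0413]
    0.032 205 mean [0.4413 0.3626 0.0358] bbox [0.4228 0.3445] [0.4601 0.3799] mid [0.4414 0.3622]
    0.039 56 mean [0.4417 0.3615 0.0411] bbox [0.4266 0.3502] [0.4552 0.3707] mid [0.4409 0.3605]
top spin seed [0.5758 0.2187 0.066 ] zq [-0.0019  0.0118  0.0335  0.0642]
    0.062 43 mean [0.581  0.2206 0.0646] bbox [0.5723 0.2147] [0.5893 0.229 ] mid [0.5808 0.2218]
top pot seed [0.3907 0.0051 0.031 ] zq [-0.0055  0.0009  0.0314  0.0336]
    0.027 871 mean [0.3908 0.0054 0.0304] bbox [ 0.3566 -0.0281] [0.4256 0.0398] mid [0.3911 0.0058]
    0.034 11 mean [0.3871 0.0087 0.0346] bbox [ 0.3605 -0.0223] [0.4124 0.0361] mid [0.3865 0.0069]
top tape seed [0.6147 0.4007 0.025 ] zq [-0.0029  0.0013  0.0224  0.0252]
    0.021 429 mean [0.6
[... 461 characters left out ...]
.4379 0.3653 0.0354] bbox [0.4224 0.3446] [0.4589 0.3818] mid [0.4407 0.3632]
    0.039 47 mean [0.4403 0.3631 0.0405] bbox [0.4317 0.3548] [0.4486 0.3712] mid [0.4401 0.363 ]
scene spin seed [0.5636 0.2337 0.066 ] zq [-0.6729  0.0018  0.0323  0.0618]
    0.062 23 mean [0.5788 0.222  0.0644] bbox [0.5712 0.2148] [0.5849 0.2283] mid [0.5781 0.2215]
scene pot seed [0.3812 0.0187 0.031 ] zq [-0.744  -0.003   0.0299  0.0317]
    0.027 404 mean [0.3884 0.007  0.0302] bbox [ 0.3547 -0.0303] [0.4237 0.0407] mid [0.3892 0.0052]
scene tape seed [0.6022 0.4099 0.025 ] zq [-0.424   0.0001  0.0217  0.0237]
    0.021 334 mean [0.6136 0.4033 0.0222] bbox [0.5823 0.3698] [0.6449 0.432 ] mid [0.6136 0.4009]
```

```bash
ls pics
```

```text
scene0.npy
scene0.png
scz.png
top0.npy
top0.png
topz.png
```

View pics/topz.png

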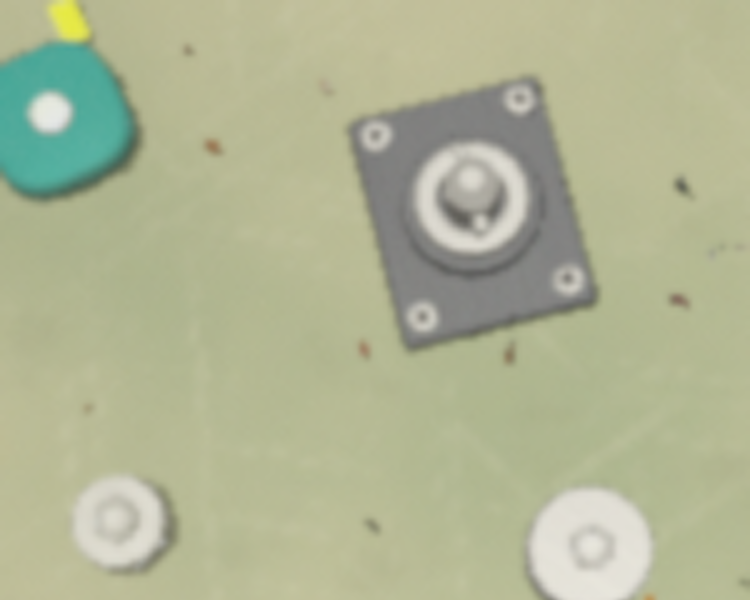

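View pics/scz.png

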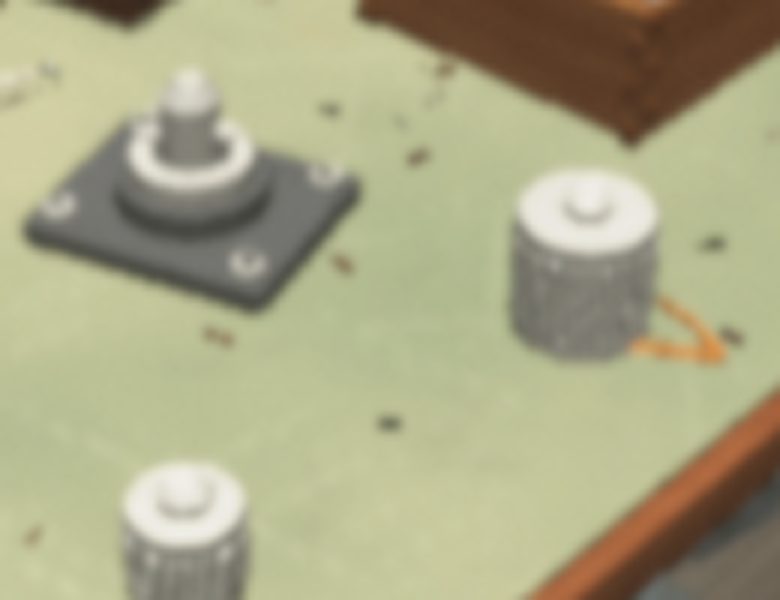

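```bash
python3 - <<'E'
from h import *
from scipy.spatial.transform import Rotation as Ro
np.set_printoptions(precision=4,suppress=True)
z=lambda n,u,v,h:(at_z('top',(u+.5)/5-.5+190,(v+.5)/5-.5+130,h) if n=='t' else at_z('scene',(u+.5)/6-.5+220,(v+.5)/6-.5+180,h))
print('T ring',z('t',472,198,.034),'bolts',[z('t',*q,.016) for q in((376,135),(519,98),(568,279),(422,317))])
print(np.mean([z('t',*q,.016) for q in((376,135),(519,98),(568,279),(422,317))],0))
print('T tip',z('t',471,180,.066),'pin',z('t',480,222,.046),'bigtop',z('t',590,547,.05),'die',z('t',592,547,.056))
print('S ring',z('s',190,152,.034),'tip',z('s',189,80,.066),'pins',z('s',147,132,.046),z('s',228,132,.046))
print('S big die',z('s',589,196,.056),'top',z('s',587,212,.05))
# heights
for n in('top','scene'):
    P=cloud(np.load(f"pics/{n}0.npy"),n)
    m=(P[...,2]>.02)&(P[...,0]>.2)&(P[...,0]<.8)&(P[...,1]>-.4)&(P[...,1]<.45)
    Q=P[m]
    g=np.zeros((12,17))
    for q in Q:
        i=int((q[0]-.2)/.05);j=int((q[1]+.4)/.05);g[i,j]=max(g[i,j],q[2])
    print(n,'rows x from .2, cols y from -.4 step .05, cm');print((g*100).round().astype(int))
def down(psi): return (Ro.from_euler('z',psi)*Ro.from_euler('x',np.pi)).as_quat(scalar_first=True)
for nm,p in(('collar',(.4325,.17,.084)),('stand',(.58,.2212,.15))):
  for psi in np.arange(-180,180,30):
    q=kin.inverse_kinematics(p,down(np.radians(psi)));print(nm,psi,None if q is None else np.array(q))
E
```

```text
T ring [0.5811 0.2209 0.034 ] bolts [array([0.6123, 0.2628, 0.016 ]), array([0.6301, 0.2018, 0.016 ]), array([0.5511, 0.1794, 0.016 ]), array([0.5333, 0.241 , 0.016 ])]
[0.5817 0.2213 0.016 ]
T tip [0.5808 0.2213 0.066 ] pin [0.568  0.2173 0.046 ] bigtop [0.4341 0.1701 0.05  ] die [0.4335 0.1696 0.056 ]
S ring [0.5801 0.2213 0.034 ] tip [0.5798 0.2205 0.066 ] pins [0.5886 0.2349 0.046 ] [0.5661 0.2146 0.046 ]
S big die [0.4327 0.1686 0.056 ] top [0.4322 0.1699 0.05  ]
top rows x from .2, cols y from -.4 step .05, cm
[[  0   0   0   0   0   0   0   0   0   0   0   0   0   0   0   0   0]
 [  0   0   0   0   0   0   0   0   0   0   0   0   0   0   0   0   0]
 [  0   0   0   0   0   0   0   0   0   0   0   0 101   0   0   0   0]
 [  0   0   0   0   0   0   0   4   3   0   0   0   0   0   0   0   0]
 [  0   0   0   0   0   0   0   3   3   0   5   6   0   0   4   4   0]
 [  0   0   0   0   6   7   7   7   7   7   0   5   0   0   4   4   0]
 [  0   0   0   0   6   6   3   3   2   7   0   0   0   0   0   0   0]
 [  0   0   0   0  21  22  22  22  22  21   0   3   7   2   0   2   3]
 [  0   0 
[... 1914 characters left out ...]
 0.7707  1.0284  1.0256]
stand -120 [ 0.3143  0.9176 -1.1935  1.756   0.9362  1.1598  1.4421]
stand -90 [ 0.3143  0.9176 -1.1935  1.756   0.9362  1.1598  1.9657]
stand -60 [-1.1527  0.8605  1.0541  1.8566 -0.9028  0.9966 -2.3137]
stand -30 [-0.1471  0.6035 -0.4317  1.7868  0.3298  0.8231 -2.8327]
stand 0 [-0.1083  0.6141 -0.486   1.784   0.3715  0.8354 -2.3423]
stand 30 [-0.0195  0.6448 -0.6135  1.7776  0.47    0.8697 -1.8959]
stand 60 [ 0.1157  0.714  -0.82    1.7684  0.6324  0.9442 -1.4946]
stand 90 [ 0.1403  0.7306 -0.8601  1.7668  0.6644  0.9618 -0.9942]
stand 120 [ 0.1032  0.7061 -0.8     1.7692  0.6165  0.9358 -0.4357]
stand 150 [ 0.1222  0.7183 -0.8305  1.768   0.6408  0.9487  0.0701]
```

Both cameras agree to 2 mm: collar at about (0.433, 0.1695), spindle axis at about (0.5805, 0.221). The box lid (22 cm high) is near the stand, so I check its edge and plan a retracted approach with the elbow in plane.

```bash
cat >> h.py <<'E'
from scipy.spatial.transform import Rotation as Ro
np.set_printoptions(precision=4,suppress=True)
def down(psi): return (Ro.from_euler('z',psi)*Ro.from_euler('x',np.pi)).as_quat(scalar_first=True)
E
python3 - <<'E'
from h import *
for n in('top','scene'):
    P=cloud(np.load(f"pics/{n}0.npy"),n).reshape(-1,3)
    Q=P[(P[:,2]>.1)&(P[:,2]<.3)&(P[:,0]>.45)&(P[:,0]<.68)&(P[:,1]>-.3)&(P[:,1]<.3)]
    print(n,'lid',len(Q),Q.min(0),np.percentile(Q,99,axis=0),Q.max(0))
    Q=P[(P[:,2]>.3)&(np.abs(P[:,1])<.7)&(P[:,0]<.75)&(P[:,0]>-.2)];print('high',len(Q),Q[:6])
s=env.get_state();q=np.array(s['qpos']);print(s['time'])
# retract at same azimuth
az=np.arctan2(-.636,.226)
p=np.array([.48*np.cos(az),.48*np.sin(az),.32])
qr=np.array(kin.inverse_kinematics(p,s['orientation']));print('retract',qr)
az2=np.arctan2(.1695,.433);print('collar az',az2,'j1->',qr[0]-(az2-az),'psi0',.341+(az2-az))
E
```

```text
top lid 1718 [ 0.5861 -0.1529  0.1002] [0.6311 0.0662 0.2167] [0.6455 0.0667 0.2183]
high 886 [[0.3423 0.2154 1.0108]
 [0.3423 0.2154 1.0108]
 [0.3423 0.2154 1.0108]
 [0.3423 0.2154 1.0108]
 [0.3423 0.2154 1.0108]
 [0.3423 0.2154 1.0108]]
scene lid 2199 [ 0.5835 -0.1569  0.1001] [0.6392 0.067  0.215 ] [0.6437 0.0682 0.216 ]
high 0 []
0.2
retract [ 1.0994  0.1385 -0.0001  1.9879 -0.0001  1.0163 -0.1306]
collar az 0.3731183326226019 j1-> -0.5030715795818157 psi0 1.9434852960786229
```

```bash
python3 - <<'E'
from h import *
def st(l):
    s=env.get_state();print(l,'t%.2f'%s['time'],s['tcp_pos'],'F',np.array(s['force']),'T',np.array(s['torque']),'op%.4f'%s['opening'],'q',np.array(s['qpos']));return s
env.goto_joints([1.0994,.1385,0,1.9879,0,1.0163,-.13]);st('retr')
env.goto_joints([-.503,.1385,0,1.9879,0,1.0163,-1.70]);st('swing')
C=(.433,.1697)
psi=.373
env.reach((*C,.17),down(psi));st('above')
p,d=camera("top");cv2.imwrite("pics/t1.png",p)
p,d=camera("scene");cv2.imwrite("pics/s1.png",p)
E
```

```text
retr t1.00 [ 0.1612 -0.4534  0.3206] F [ 0.4861 -0.7133 -0.3294] T [-0.048  -0.0973 -0.0343] op0.0856 q [ 1.0994  0.1391  0.      1.9858 -0.      1.0158 -0.1299]
swing t3.45 [0.4474 0.1739 0.32  ] F [-0.2972 -0.0419 -0.2213] T [0.0154 0.0222 0.0402] op0.0855 q [-0.5018  0.1385  0.0009  1.988   0.0002  1.0164 -1.6997]
above t4.10 [0.434  0.1697 0.1708] F [0.9792 0.2271 0.4987] T [ 0.006  -0.0287  0.0054] op0.0854 q [-0.5015  0.3271 -0.0062  2.1601  0.0035  0.6533 -1.7088]
```

```bash
python3 - <<'E'
import cv2
a=cv2.imread('pics/s1.png')[120:300,220:440];cv2.imwrite('pics/s1z.png',cv2.resize(a,None,fx=3.3,fy=3.3,interpolation=cv2.INTER_CUBIC))
E
```

```text
(no output)
```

View pics/s1z.png

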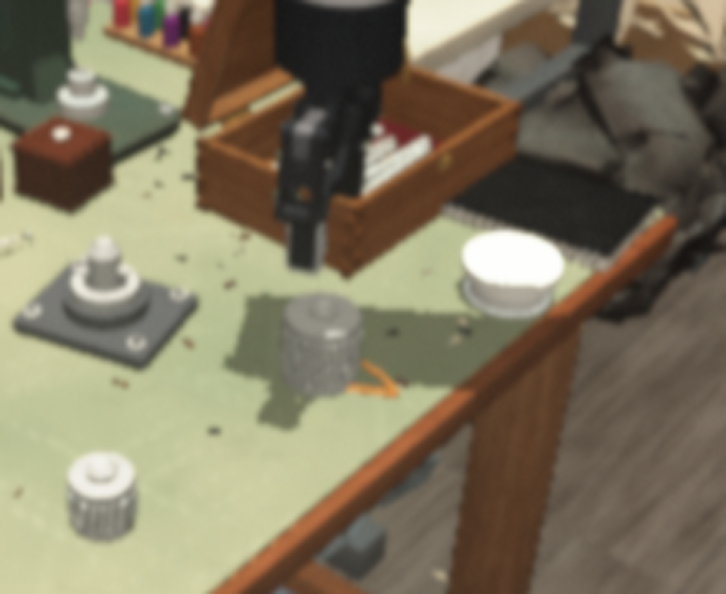

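The gripper stands centred over the big collar (zoomed (322,340)), jaws along the tangent and clear of the pot. I go down and grip.

```bash
cat >> h.py <<'E'
def st(l):
    s=env.get_state();print(l,'t%.2f'%s['time'],s['tcp_pos'],'F',np.array(s['force']),'T',np.array(s['torque']),'op%.4f'%s['opening'],'q7 %.3f'%s['qpos'][6]);return s
E
python3 - <<'E'
from h import *
C=(.433,.1697)
hit=env.movel((*C,.084),.12,stop_force=8);st('down %s'%hit)
if not hit:
    env.grip(.045,70);st('grip')
    env.movel((*C,.150),.12);st('lift')
    env.movel((.5805,.221,.180),.15);env.dwell(.2);st('over')
    p,d=camera("scene");cv2.imwrite("pics/s2.png",p);np.save("pics/s2.npy",d)
    a=p[100:260,180:380];cv2.imwrite('pics/s2z.png',cv2.resize(a,None,fx=3.7,fy=3.7,interpolation=cv2.INTER_CUBIC))
    p,d=camera("top");cv2.imwrite("pics/t2.png",p);np.save("pics/t2.npy",d)
E
```

```text
down False t5.07 [0.4335 0.1699 0.0846] F [-0.7737  0.0058  0.9148] T [-0.0288 -0.0171 -0.0415] op0.0854 q7 -1.714
grip t5.50 [0.4334 0.1697 0.085 ] F [-1.5418 -0.5494  9.7823] T [-0.1799  0.4023  0.0456] op0.0504 q7 -1.714
lift t6.20 [0.4326 0.1695 0.1496] F [ 0.4305  0.3075 -2.0039] T [ 0.0178 -0.0371  0.0202] op0.0507 q7 -1.710
over t7.61 [0.58   0.2208 0.18  ] F [ 0.045  -0.6566 -1.9524] T [-0.0361  0.0027  0.0095] op0.0507 q7 -1.656
```

View pics/s2z.png

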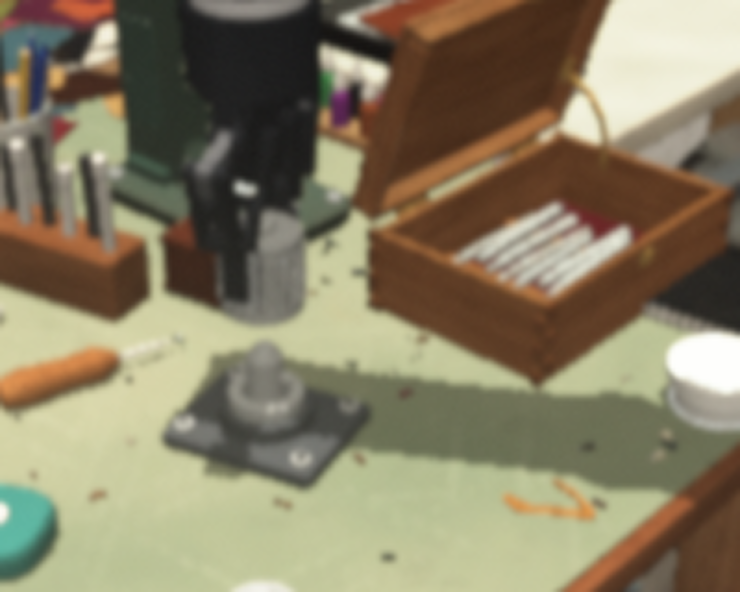

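The collar is held upright above the spindle (collar base at zoomed (262,305), spindle tip at (265,345)), and the wrist force shows its weight, -2 N. I lower it onto the pin.

```bash
python3 - <<'E'
from h import *
env.movel((.5805,.221,.156),.12);st('near')
for z in (.150,.145,.140,.136,.132,.128):
    hit=env.movel((.5805,.221,z),.03,stop_force=4);s=st('z%.3f %s'%(z,hit))
    if hit: break
E
```

```text
near t8.06 [0.58   0.2208 0.1554] F [ 0.154   0.8713 -2.7315] T [ 0.0304 -0.0438 -0.0178] op0.0508 q7 -1.656
z0.150 False t8.41 [0.5805 0.221  0.1501] F [ 0.633   0.2172 -2.0798] T [-0.0301 -0.0237  0.0023] op0.0509 q7 -1.656
z0.145 False t8.72 [0.5803 0.2209 0.1447] F [ 0.0134 -0.4889 -2.4555] T [ 0.0061 -0.0296  0.0271] op0.0507 q7 -1.657
z0.140 True t8.93 [0.5805 0.2206 0.1407] F [ 1.5393  0.1248 -3.9539] T [-0.0478 -0.4236 -0.0363] op0.0508 q7 -1.657
```

```bash
python3 - <<'E'
from h import *
env.dwell(.15);s=st('hold')
for dx,dy in ((.0015,0),(.002,.0007)):
    x,y=.5805+dx,.221+dy
    env.movel((x,y,.1405),.03);st('shift')
    hit=env.movel((x,y,.130),.03,stop_force=5);s=st('down %s'%hit)
    env.dwell(.1);st(' ..')
    if s['tcp_pos'][2]<.135: break
E
```

```text
hold t9.08 [0.5805 0.2206 0.1409] F [ 1.9392 -0.7981 -3.4244] T [-0.1028 -0.4534  0.0072] op0.0509 q7 -1.657
shift t9.33 [0.5819 0.2209 0.1404] F [ 0.3069 -0.4613 -3.0012] T [-0.1134 -0.0645  0.023 ] op0.0508 q7 -1.656
down True t9.66 [0.5822 0.2208 0.1327] F [-0.7824  0.436   4.991 ] T [-0.0778  0.1417  0.0007] op0.0505 q7 -1.656
 .. t9.76 [0.5822 0.2208 0.1328] F [-0.3861 -0.5423  4.5902] T [-0.0259  0.1364  0.007 ] op0.0505 q7 -1.656
```

Seated on the pin: TCP 0.1328, which puts the underside at 0.048. Now I turn in 0.2 rad steps, pressing lightly after each one.

```bash
python3 - <<'E'
from h import *
x,y=.5820,.221; psi=.373
for i in range(9):
    if i: 
        psi+=.2
        env.movel((x,y,.1333),.05,rot=down(psi))
    hit=env.movel((x,y,.1290),.03,stop_force=5);s=st('psi %.3f %s'%(psi,hit))
    if not hit or s['tcp_pos'][2]<.1305: print('DROPPED');break
E
```

```text
psi 0.373 True t9.97 [0.5825 0.221  0.1326] F [-3.4629 -0.7269 10.5336] T [-0.2649  0.6782  0.0169] op0.0508 q7 -1.657
psi 0.573 True t10.53 [0.5821 0.2209 0.1325] F [-3.7169 -1.9773 11.2003] T [-0.3645  0.7287 -0.0158] op0.0506 q7 -1.494
psi 0.773 True t11.08 [0.5823 0.221  0.1324] F [-3.6076 -2.0274 10.9596] T [-0.4312  0.7594 -0.0534] op0.0506 q7 -1.331
psi 0.973 True t11.64 [0.5826 0.2213 0.1316] F [-2.3601 -2.5774  9.9479] T [-0.3499  0.6671 -0.0513] op0.0507 q7 -1.166
psi 1.173 False t12.28 [0.5817 0.2209 0.1284] F [ 0.7179 -0.8201 -2.1553] T [-0.208  -0.1035 -0.003 ] op0.0509 q7 -0.999
DROPPED
```

Dropped at psi 1.173. Now I press down through the ring travel, expecting the ring at TCP ≈ 0.119 and home at ≈ 0.111.

```bash
python3 - <<'E'
from h import *
x,y=.5818,.221
env.movel((x,y,.1205),.04,stop_force=8);st('ringnear')
for z in (.118,.116,.114,.112,.111,.110,.109,.108,.107):
    hit=env.movel((x,y,z),.03,stop_force=14);s=st('z%.3f %s'%(z,hit))
    if s['force'][2]>16: break
E
```

```text
ringnear t12.65 [0.5816 0.2208 0.12  ] F [ 0.6836 -1.6609 -2.9675] T [-0.285  -0.195   0.0134] op0.0511 q7 -1.001
z0.118 False t12.90 [0.582  0.2209 0.1182] F [-0.0222 -2.0126  1.1917] T [-0.4615  0.014   0.0169] op0.0504 q7 -1.002
z0.116 False t13.15 [0.582  0.2209 0.1162] F [ 0.0227 -2.7823  2.3382] T [-0.5035 -0.0241  0.0096] op0.0509 q7 -1.002
z0.114 False t13.40 [0.582  0.2209 0.1142] F [-1.0197 -3.9334  3.7284] T [-0.5676 -0.0206  0.0342] op0.0507 q7 -1.003
z0.112 False t13.65 [0.582  0.2209 0.1122] F [-0.9082 -3.618   4.6515] T [-0.5963  0.0882  0.0393] op0.0506 q7 -1.004
z0.111 False t13.90 [0.582  0.2209 0.1113] F [-1.0895 -3.341   7.2169] T [-0.629   0.2029  0.0545] op0.0507 q7 -1.004
z0.110 False t14.15 [0.582  0.2209 0.1109] F [-2.9769 -4.7731 11.4546] T [-0.7427  0.5201  0.0229] op0.0506 q7 -1.005
z0.109 False t14.40 [0.582  0.2209 0.1108] F [-5.5693 -6.7416 18.6163] T [-1.0075  1.1765  0.0443] op0.0505 q7 -1.005
```

The curve fits: the ring starts at about 0.119, the spring follows, and there is a hard stop at 0.1108, which puts the underside at 0.026 (home) under about 20 N of push. I look once and check that it holds.

```bash
python3 - <<'E'
from h import *
env.dwell(1.0);st('hold')
p,d=camera("scene");np.save('pics/s3.npy',d)
a=p[130:280,180:390];cv2.imwrite('pics/s3z.png',cv2.resize(a,None,fx=3.6,fy=3.6,interpolation=cv2.INTER_CUBIC))
p,dt=camera("top");cv2.imwrite('pics/t3.png',p)
P=cloud(d,'scene')
for k,c,z in(('pot',(.39,.0055),.031),('small',(.4405,.363),.036),('tape',(.615,.4005),.025)):
    for n,D in(('scene',d),('top',dt)):
        P=cloud(D,n);Q=P[(np.linalg.norm(P[...,:2]-c,axis=-1)<.06)&(abs(P[...,2]-z)<.004)];print(k,n,len(Q),Q.mean(0) if len(Q) else '')
st('end')
E
```

```text
hold t15.40 [0.582  0.221  0.1108] F [-6.4232 -5.1436 18.6457] T [-0.9555  1.1426 -0.0222] op0.0503 q7 -1.005
pot scene 410 [0.3884 0.0072 0.0301]
pot top 443 [0.3786 0.0136 0.0306]
small scene 200 [0.4381 0.3646 0.0358]
small top 219 [0.4412 0.3624 0.0362]
tape scene 351 [0.6141 0.4029 0.0222]
tape top 446 [0.6156 0.4013 0.0228]
end t15.50 [0.582  0.221  0.1108] F [-5.6775 -5.5925 18.8607] T [-0.9223  1.1358  0.1132] op0.0506 q7 -1.005
```

View pics/s3z.png

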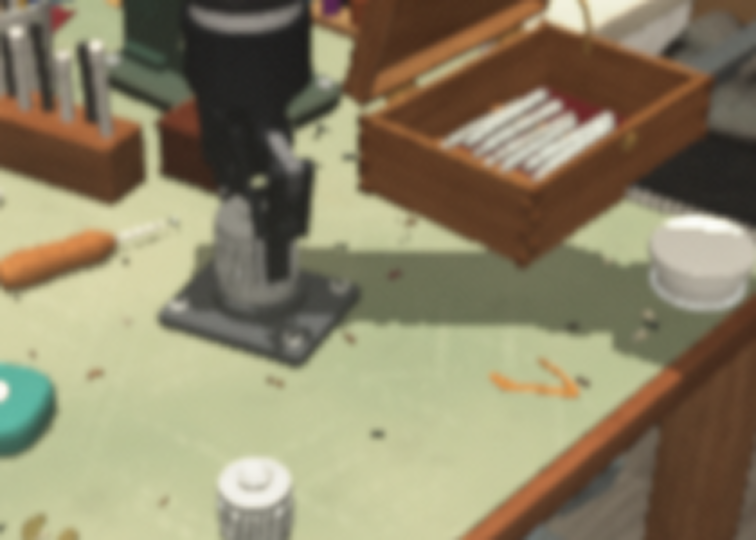

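The collar sits right down on the boss (zoomed (257,290)) and is still gripped. The others stand where they were; the arm hides part of the pot from the top camera, but the scene view shows it unmoved. I hand in now.

```bash
python3 - <<'E'
from h import *
st('pre'); job.job_done()
E
```

```text
pre t15.50 [0.582  0.221  0.1108] F [-5.6775 -5.5925 18.8607] T [-0.9223  1.1358  0.1132] op0.0506 q7 -1.005
the job is handed in; nothing more can be done
```

The larger collar is on the spindle, keyed over the cross pin and pushed fully home. I handed the job in at 15.5 s with the arm still gripping and pushing.

- **Fit:** it first touched the spindle cone off-centre, so I shifted it 1.5 mm and it went on. It sat on the pin with its underside at 48 mm. After about 0.8 rad of turning, in steps, it dropped.
- **Push home:** the spring ring took up from about 34 mm, and the collar met a hard stop with its underside at about 26 mm. That height comes from the tool position, because the cameras cannot see the ring directly.
- **Hold:** over the 1 s check the position did not change and the push stayed at about 19 N at the wrist; the ring needs about 9 N. There is also a steady side force of about 8 N, because the collar is slightly off-centre on the spindle. The collar's position in the jaws did not appear to slip.
- **Bystanders:** the small collar and tape measure were unmoved in both cameras. For the pot the two views disagreed: the scene camera shows it unmoved, but the top camera reading was about 15 mm off. I put that down to the arm hiding about half of the pot in that view.

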